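# Stop-button check on the hangar hoist's radio control box

## Task

Do the start-of-shift check on the yellow radio control box of the hangar hoist: press its red mushroom stop button straight down until it latches and stays in by itself, take the finger off, then push one lobe of its head round clockwise with a fingertip, not gripping it, until it springs back out, and last press the green start button fully in to re-arm the box. Do not lift or tip the box or shove it away from its place, keep off the two joysticks and the black horn button, and leave the valve, the blue fitting and the batteries round it alone. Finish with the red button out and nothing held in.

Things in the scene. Friction and masses are not known exactly. Their poses are not given: they have to be found in the camera images.
- transmitter: Radio control box: yellow tub, black frame, dark panel on top; 172 x 292 mm, panel at 86 mm, about 2 kg, loose on rubber feet (9 to 17 N sideways slides it). Origin: centre of its underside, on the bench; x from its front (battery door, key) to its back, y left, z up. Stop button axis at (5, -85) mm, start button (-52, 35), horn button (-52, 92) in this frame.
- panel (a point): Centre of the panel's top face, axes as the box's. Standing up from it, in mm: joysticks at (18, 42) and (18, 90), 33 high; two steel guard hoops along x from -18 to 54 at y = 6 and y = 126, 42 high; antenna at (64, 112), 46 high; buttons as listed. All else on it is under 5 high. Bumper frame's top: 3 mm below the panel.
- stop_top (a point): Centre of the top of the red stop button's head, on its axis: 35 mm above the panel when out, about 26 mm latched in. The head is a round middle, 41 mm diameter and 21 mm high, with three round lobes; flat underside 14 mm above the panel when out, 5 to 6 mm latched. A yellow disc, 76 mm diameter and 2.5 mm thick, lies on the panel under it. White arrows on top point clockwise.
- stop_lobe (a point): Middle of the left lobe of the stop button's head, 23 mm from the axis and 7 mm above the underside; it moves with the head. Three round lobes, 19 mm diameter, 16 mm high, 65 mm over all. Untwisted they point at 90 (this one), 210 and 330 degrees from the box's x axis, counted towards its y; the open gaps between them are centred at 30, 150 and 270 degrees.
- stop_plunge (a joint): How far the red stop button is pressed in, m: 0 out, 0.0108 at its hard stop; a pawl snaps in at about 0.0095 and holds it at 0.0085 to 0.009. It takes 6 N to start, 12 to 14 N to pass the pawl (at half travel). If let go earlier it comes back out. It comes out again only by twisting the head.
- stop_twist (a joint): Turn of the stop button's head, rad, clockwise seen from above: 0 at rest, stop at 0.9. It takes 0.04 to 0.07 N m (2 to 3 N at a lobe) against a return spring, which turns it back to 0 once it is out. The pawl lets go at about 0.56 and the head springs out by itself. The lobes turn with it.
- start_top (a point): Centre of the flat top of the green start button (28 mm diameter), 14 mm above the panel when out; the aluminium ring round it is 37 mm wide and 4 mm high.
- start_button (a joint): How far the green start button is pressed, m: 0 out, 0.0045 fully in; spring, 2 N to start, 5.6 N fully in.
- horn_button (a joint): How far the black horn button (same shape as the green one) is pressed, m. Leave it alone.
- joystick_1 (a joint): Tilt of the joystick at (18, 42), rad, 0 upright, sprung. Leave it alone.
- joystick_2 (a joint): Tilt of the joystick at (18, 90), rad, 0 upright, sprung. Leave it alone.
- relief_valve: Bystander: alloy relief valve with blue adapter, 104 x 149 x 71 mm, lying loose on the bench off the box's right end. Origin: centre of its underside.
- union_blue: Bystander: blue pipe union, 22 x 25 x 39 mm, standing on end in front of the box. Origin: centre of its underside.
- battery_a: Bystander: red and white battery, 15 mm diameter, 50 mm high, standing on end in front of the box. Origin: centre of its underside.
- battery_b: Bystander: a second battery like battery_a, also in front of the box. Origin: centre of its underside.

How it is judged:
On the way, in this order (a step that is already met when the one before it is completed fails the run):
1. the red stop button is latched: in by more than 7 mm with no finger on the box (value of joint stop_plunge above 0.007 m and contact force between the fingers and transmitter below 0.2 N), for 0.2 s.
2. the head has been twisted and has sprung back out (less than 2 mm in) (value of joint stop_plunge below 0.002 m), for 0.1 s.
3. the green start button is pressed in by more than 3 mm while the stop button is out (value of joint start_button above 0.003 m and value of joint stop_plunge below 0.002 m), for 0.1 s.
At the end, for the whole second after the job is handed in: The red stop button is out (less than 2 mm in) and its head turned back (under 0.15 rad), the green button is out (under 1 mm), the box stands upright and still within 40 mm of where it was, and the valve, fitting and batteries are within 30 mm of where they were (value of joint stop_plunge below 0.002 m and value of joint stop_twist below 0.15 rad and value of joint start_button below 0.001 m and distance of transmitter from where it was at the start of the episode below 0.04 m and linear speed of transmitter below 0.01 m/s and angle between transmitter's own z axis and vertical below 0.05 rad and distance of each of relief_valve, union_blue, battery_a, battery_b from where it was at the start of the episode below 0.03 m); the robot touches nothing.
It fails at once if the head is gripped, not pushed: over 30 N of finger force on the box while the head is turned by more than 0.15 rad (value of joint stop_twist above 0.15 rad and contact force between the fingers and transmitter above 30 N).
It fails at once if the box is lifted or tipped (height (world z) of transmitter above 0.012 m or angle between transmitter's own z axis and vertical above 0.12 rad).
It fails at once if the box is shoved more than 40 mm (distance of transmitter from where it was at the start of the episode above 0.04 m).
It fails at once if a joystick is pushed over (0.2 rad) or the black horn button is pressed (2 mm) (value of joint any of joystick_1, joystick_2 above 0.2 rad or value of joint any of joystick_1, joystick_2 below -0.2 rad or value of joint horn_button above 0.002 m).
It fails at once if the valve, fitting or a battery is moved by more than 30 mm (distance of any of relief_valve, union_blue, battery_a, battery_b from where it was at the start of the episode above 0.03 m).
It also fails if it takes over 45 s, if anything falls off the work surface, if the arm or the gripper's body presses on something with over 40 N, if the wrist force passes 120 N, or if a joint passes its speed limit or range.

## Robot

A 6-joint arm with a two-finger parallel gripper is mounted at the origin on a cart in front of the work surface, level with it; the furniture and walls round the work are solid. World frame = base frame: x ahead of the robot, y to its left, z up, the work surface at z = 0. Lengths are in m, angles in rad, forces in N, time in s.
With the tool pointing down it reaches from about 0.25 to 0.725 m from the base axis. Payload 4 kg.
Tool frame: the origin (TCP) lies between the finger pads; the fingertips stand 8 mm ahead of it and the grasp point (between the pads) lies 11 mm behind it (bot.tip_reach is the distance from the TCP to the fingertips, in m); z points along the fingers, y is the line along which they close (so a half turn about z gives the same grasp; the last joint's range is limited). The gripper opens to 85 mm and grips with 20 to 120 N. Pads are 22 mm wide; open, the fingers measure 114 mm over their backs; the gripper's body (76 mm by 85 mm) begins 54 mm behind the grasp point. The pads swing forward as they close: fully open they stand 13 mm farther back than shut.
Start: joints at [1.133, 0.241, 0.005, 1.335, 0, 1.571], TCP at [0.212, 0.453, 0.239] pointing down, gripper open.
Joint ranges: [-2.72, 2.72], [-1.05, 1.87], [-1.09, 1.28], [-1.99, 2.15], [-1.42, 1.44], [-3.14, 3.14]. Speed limits (rad/s): [2.79, 2.79, 3.14, 3.14, 3.14, 3.14].

## Interface

Orientations are given as a unit quaternion [x, y, z, w].
In Python, from workcell import bot gives the robot as it stands.
- The arm moves only by the tool move_arm, never from a script. Its argument "deltas" is a list of rows, each a list of 7 numbers: the opening, from 0 (shut) to 1 (fully open), then the shift along the tool's x, y, z in mm, then the turn, a rotation vector about the tool's x, y, z in degrees. In form: [[gripper, tx, ty, tz, ax, ay, az], ...]. A call has 1 to 10 rows; each row shifts and turns the commanded pose from where the row before left it, along the tool's axes as they then stand; what a row does not reach is not made up. A row lasts 1/12 s, in which the tool goes at most 41.7 mm and 7.16 degrees, less where a joint would pass 70% of its speed; a pose out of reach is approached as far as the arm can. A call is refused whole if a number of a shift passes 41.7 or a number of a turn 7.16, either way. A call with a gripper value outside its range is refused whole. The fingers move at their own pace and stop on an object; the grip force is fixed at half the most. Time passes only in rows, so rows that do not move let the fingers close. It gives the time, the measured TCP pose, the force, the opening and the grip force at its end, in the units of the state.
- bot.get_obs(): the state, without advancing time (a new reading comes with each control period).
- bot.camera(name): name is "scene" or "side" or "wrist"; returns the picture (420x560x3 uint8, blue, green, red); there is no depth.
- bot.calibration(name): a dict with "K" (3x3 intrinsics, pixels), "position" and "orientation" of the camera in the world. Camera axes: x right, y down, z forward; pixel columns grow to the right and rows downward; lengths in m; the calibration is good to about 2 mm. A picture is of the moment at which its call begins: read the wrist's pose just before it. calibration takes no time and is no camera call; for the wrist camera it gives the pose at the moment of the call.
- bot.job_done(): hands the job in; it is judged then, once.
Trained networks look in the newest picture that a camera, given by its name, has taken for a name from the list of things; names that differ only in an ending like _2 or _b are one class to them, and where a whole thing is asked for, a point or a joint stands for the part that bears it (a point fixed in the world has none). Each returns a list of dicts, best first, with "conf" (0 to 1); they miss things now and then, are a little off and sometimes report something else, mostly with a low value. They report only what shows in the picture. A call takes as long as a camera call.
- bot.outline_of(query, camera): "pixels" (420x560 bool, what is visible of it) and "rect" ([left, top, width, height] in pixels, round what is visible of it).
The state is a dict: "clock": time; "joint_pos": joint angles; "joint_vel": joint speeds; "tau": joint torques, N m; "eef_pos": TCP position; "tool_rot": TCP orientation; "ft_force": force on the tool from outside, world axes, zero at the start; "ft_torque": the same for the moment, N m; "grip_width": finger opening in m; "grasp_force": force on a finger pad.
Only numpy, scipy, OpenCV 4.12 (cv2) and the standard library are available. Lean on these libraries where they do the work, as an engineer would, in place of code of your own. Each camera call takes 0.05 s, during which the arm holds its last target. There are 200 camera calls.

## Working session

There is one attempt and no reset: what is moved stays moved. The work goes in short steps, Python scripts to look and compute and a tool call to move; the robot and the scene stay as the last step left them, time stands still between calls to the robot, and variables do not carry over. Pictures are saved under pics/ and viewed, at most 10 in all, crops included, and the job is handed in when it is done.

Besides the shell and the picture viewer there is one more tool, called after "Emit:" by a JSON object that holds its "api" and its "payload". move_arm: Moves the arm, as the interface text tells. Its arguments: {"type":"object","properties":{"deltas":{"type":"array","items":{"type":"array","items":{"type":"number"}}}},"required":["deltas"]}

```bash
mkdir -p pics; cat > h.py <<'E'
import numpy as np, cv2
from scipy.spatial.transform import Rotation as R
from workcell import bot
def cal(n):
    c=bot.calibration(n); return np.array(c["K"]),np.array(c["position"]),R.from_quat(c["orientation"]).as_matrix()
def proj(n,P,c=None):
    K,p,M=c or cal(n); q=(np.atleast_2d(P)-p)@M@K.T; return q[:,:2]/q[:,2:]
def ray(n,uv,z,c=None):
    K,p,M=c or cal(n); d=M@np.linalg.solve(K,[uv[0],uv[1],1.]); return p+d*(z-p[2])/d[2]
E
python3 - <<'E'
from h import *
o=bot.get_obs(); print(o["clock"],o["eef_pos"],o["tool_rot"])
ims=[]
for n in ["scene","side","wrist"]:
    c=cal(n); im=bot.camera(n); cv2.imwrite(f"pics/{n}0.png",im)
    print(n,c[1].round(3),c[2][:,2].round(2))
    for q in ["transmitter","stop_top","start_top","relief_valve"]:
        for d in bot.outline_of(q,n)[:2]:
            ys,xs=np.nonzero(d["pixels"]); print(n,q,round(d["conf"],2),d["rect"],xs.mean().round(1),ys.mean().round(1))
E
```

```text
0.0 [0.21170586 0.45228318 0.2384181 ] [ 2.17143319e-01  9.76139171e-01 -1.02285764e-03 -2.28382824e-04]
scene [ 0.018 -0.935  0.59 ] [ 0.48  0.77 -0.43]
scene transmitter 0.66 [180.9, 169.1, 127.5, 82.1] 244.5 211.5
scene stop_top 0.81 [260.5, 189.3, 25.0, 12.7] 274.0 195.2
scene start_top 0.67 [312.2, 223.8, 58.8, 39.5] 339.2 239.8
scene start_top 0.52 [214.6, 194.2, 12.9, 12.1] 220.7 199.6
scene relief_valve 0.57 [310.2, 220.6, 62.1, 45.7] 338.8 240.0
side [ 0.489 -0.943  0.409] [ 0.07  0.94 -0.32]
side transmitter 0.66 [190.9, 164.5, 133.7, 98.1] 257.3 215.3
side stop_top 0.85 [266.6, 190.8, 29.6, 13.9] 279.4 196.9
side start_top 0.46 [221.1, 191.7, 10.4, 6.9] 223.9 194.6
side relief_valve 0.66 [305.1, 241.0, 67.8, 50.1] 335.3 263.9
side relief_valve 0.43 [264.1, 193.2, 30.2, 15.2] 278.9 196.8
wrist [0.151 0.48  0.373] [ 0.24 -0.11 -0.96]
```

View pics/scene0.png

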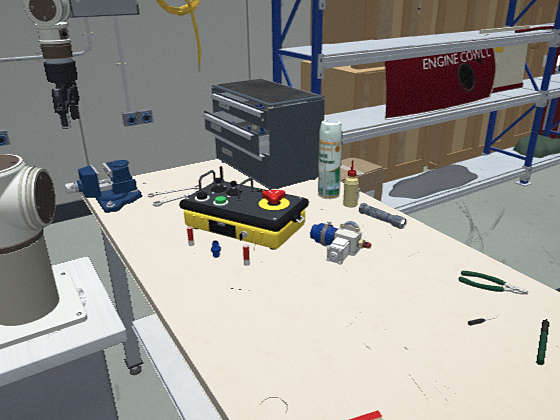

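View pics/wrist0.png

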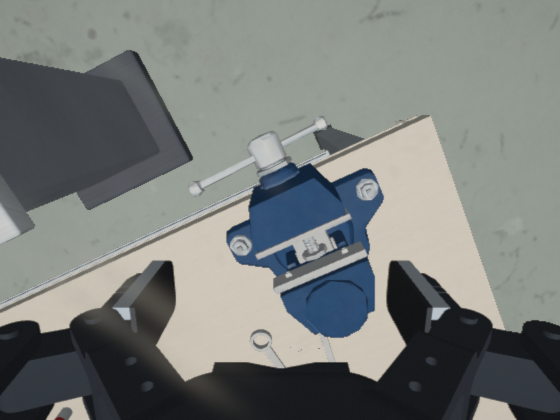

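The scene picture shows the yellow box at about (245, 210), with the red head at (274, 195) and the green button at (221, 200). The valve is at (338, 240), and the batteries and blue union are in front of the box. The wrist picture shows only the vise at (310, 240).

```bash
python3 - <<'E'
from h import *
for n,s,g in [("scene",(274,196),(220.7,199.6)),("side",(279.8,197.5),(223.9,194.6))]:
    a=ray(n,s,.116);b=ray(n,g,.1); d=b-a
    # box vector stop->start (-57,120)
    yaw=np.arctan2(d[1],d[0])-np.arctan2(.120,-.057)
    print(n,a.round(3),b.round(3),np.hypot(*d[:2]).round(3),"exp .133",np.degrees(yaw).round(1))
o=bot.get_obs();K,p,M=cal("wrist");T=R.from_quat(o["tool_rot"]).as_matrix()
print("cam in tool",(T.T@(p-o["eef_pos"])).round(3),(T.T@M).round(3), T.round(3))
print(K)
E
```

```text
scene [ 0.564 -0.02   0.116] [0.462 0.064 0.1  ] 0.132 exp .133 25.2
side [ 0.575 -0.033  0.116] [0.465 0.054 0.1  ] 0.14 exp .133 26.3
cam in tool [ 0.067 -0.001 -0.134] [[ 0.    -0.965 -0.264]
 [ 1.     0.     0.001]
 [-0.001 -0.264  0.965]] [[-0.906  0.424  0.   ]
 [ 0.424  0.906  0.   ]
 [ 0.     0.    -1.   ]]
[[354.16691748   0.         280.62108329]
 [  0.         354.16691748 206.48338412]
 [  0.           0.           1.        ]]
```

Emit:
{"api": "move_arm", "payload": {"deltas": [[0,-24.2,-16.3,-4,0,0,0],[0,-24.2,-16.3,-4,0,0,0],[0,-24.2,-16.3,-4,0,0,0],[0,-24.2,-16.3,-4,0,0,0],[0,-24.2,-16.3,-4,0,0,0],[0,-24.2,-16.3,-4,0,0,0],[0,-24.2,-16.3,-4,0,0,0],[0,-24.2,-16.3,-4,0,0,0],[0,-24.2,-16.3,-4,0,0,0],[0,-24.2,-16.3,-4,0,0,0]]}}

```text
clock: 1.58
eef_pos: [0.3626, 0.2013, 0.2797]
tool_rot: [0.217, 0.976, 0.0, 0.0]
ft_force: [0.5, 1.3, 0.5]
grip_width: -0.0004
grasp_force: 0.0
```

Emit:
{"api": "move_arm", "payload": {"deltas": [[0,0,0,0,0,0,6.6],[0,0,0,0,0,0,6.7],[0,0,0,0,0,0,6.7],[0,0,0,0,0,0,6.7],[0,0,0,0,0,0,6.7],[0,0,0,0,0,0,6.6],[0,0,0,0,0,0,0]]}}

```text
clock: 2.17
eef_pos: [0.3621, 0.2026, 0.2794]
tool_rot: [0.539, 0.842, 0.0, 0.0]
ft_force: [0.2, 0.1, 0.1]
grip_width: -0.0
grasp_force: 0.0
```

Emit:
{"api": "move_arm", "payload": {"deltas": [[0,-29.3,6.5,0,0,0,0],[0,-29.3,6.5,0,0,0,0],[0,-29.3,6.5,0,0,0,0],[0,-29.3,6.5,0,0,0,0],[0,-29.3,6.5,0,0,0,0],[0,-29.3,6.5,0,0,0,0],[0,-29.3,6.5,0,0,0,0],[0,-29.3,6.5,0,0,0,0],[0,-29.3,6.5,0,0,0,0],[0,-29.3,6.5,0,0,0,0]]}}

```text
clock: 3.0
eef_pos: [0.5452, -0.037, 0.2793]
tool_rot: [0.537, 0.844, 0.0, 0.0]
ft_force: [0.4, 0.4, 0.1]
grip_width: -0.0
grasp_force: 0.0
```

Emit:
{"api": "move_arm", "payload": {"deltas": [[0,0,0,0,0,0,0],[0,0,0,0,0,0,0]]}}

```text
clock: 3.17
eef_pos: [0.5448, -0.0369, 0.2785]
tool_rot: [0.538, 0.843, -0.0, -0.001]
ft_force: [-0.5, 0.8, 0.3]
grip_width: -0.0002
grasp_force: 0.0
```

```bash
python3 - <<'E'
from h import *
o=bot.get_obs(); print(o["clock"],o["eef_pos"],o["ft_force"].round(2) if hasattr(o["ft_force"],"round") else o["ft_force"])
c=cal("wrist"); im=bot.camera("wrist"); cv2.imwrite("pics/w1.png",im)
np.savez("w1cal.npz",K=c[0],p=c[1],M=c[2])
res={}
for q,z in [("stop_top",.113),("start_top",.1),("horn_button",.1),("transmitter",0.08)]:
    for d in bot.outline_of(q,"wrist")[:3]:
        ys,xs=np.nonzero(d["pixels"]); uv=(xs.mean(),ys.mean())
        print(q,round(d["conf"],2),d["rect"],np.round(uv,1),ray("wrist",uv,z,c).round(4))
E
```

```text
3.1667 [ 0.54484409 -0.03689794  0.27849356] [-0.47  0.76  0.28]
stop_top 0.75 [298.7, 125.7, 70.7, 57.3] [332.1 159.3] [0.5723 0.0044 0.113 ]
start_top 0.97 [237.8, 0.0, 30.7, 37.6] [253.2  16.6] [0.4658 0.0784 0.1   ]
start_top 0.53 [172.0, 161.9, 21.0, 21.9] [182.4 173.4] [ 0.4595 -0.0638  0.1   ]
horn_button 0.63 [302.0, 122.9, 67.0, 62.1] [332.4 159.3] [0.575  0.0037 0.1   ]
transmitter 0.75 [301.4, 125.9, 67.5, 57.3] [332.1 159.4] [0.5786 0.0023 0.08  ]
transmitter 0.57 [214.4, 0.0, 201.9, 229.6] [318.6 106.2] [0.5456 0.04   0.08  ]
```

View pics/w1.png

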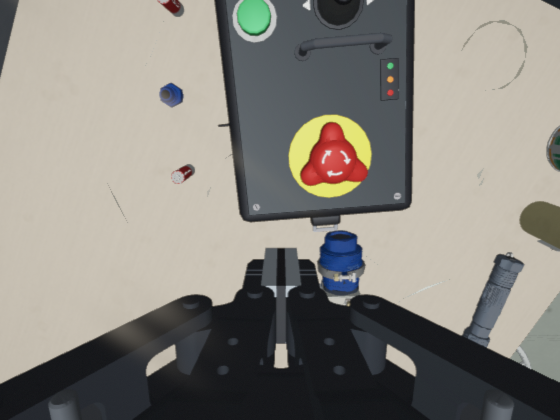

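The wrist picture shows the red head on its yellow disc centred at (330, 156) with one lobe pointing up at (331, 130). The green button is at (254, 15) and the closed fingertips are at (281, 250). The wrist estimate is 30 mm off the scene one, so I'll cross-check.

```bash
python3 - <<'E'
from h import *
P=np.array([[.5723,.0044,.113],[.4658,.0784,.1]])
o=bot.get_obs()
for n in ["scene","side"]:
    im=bot.camera(n); print(n,proj(n,P).round(1), "tcp",proj(n,[o["eef_pos"]]).round(1))
    x0,y0=(170,100) if n=="scene" else (180,90)
    cv2.imwrite(f"pics/{n}1.png",cv2.resize(im[y0:y0+190,x0:x0+200],None,fx=3,fy=3))
    hsv=cv2.cvtColor(im,cv2.COLOR_BGR2HSV); g=cv2.inRange(hsv,(50,120,80),(75,255,255))
    _,_,st,ce=cv2.connectedComponentsWithStats(g); print([ (c.round(1),s[4]) for c,s in zip(ce[1:],st[1:]) if s[4]>15])
a=cv2.imread("pics/scene1.png");b=cv2.imread("pics/side1.png")
cv2.imwrite("pics/both.png",cv2.resize(np.hstack([a,b]),(800,380)))
E
```

```text
scene [[271.8 193. ]
 [219.5 197.2]] tcp [[268.6 132.6]]
[(array([220.1, 199.2]), np.int32(67))]
side [[276.9 193.4]
 [224.4 191.2]] tcp [[261.9 113.3]]
[(array([224.6, 192.1]), np.int32(47))]
```

View pics/both.png

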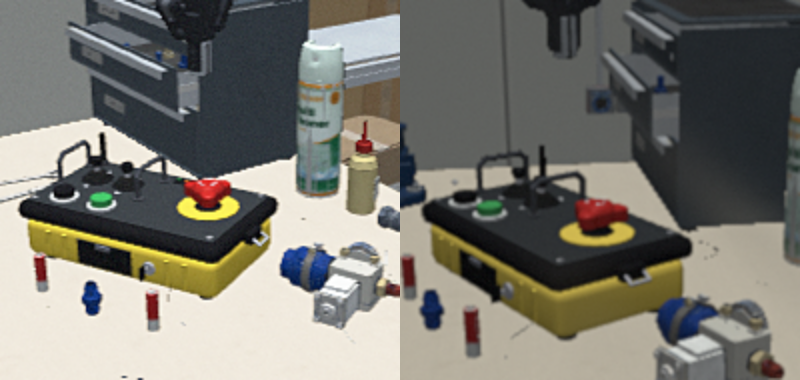

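The two side pictures agree with the wrist position to within about 3 px; at that shallow view angle, 3 px is about 20 mm. I'll shift so the whole green button is in view and fit from the wrist.

Emit:
{"api": "move_arm", "payload": {"deltas": [[0,20,5,0,0,0,0],[0,20,5,0,0,0,0],[0,0,0,0,0,0,0],[0,0,0,0,0,0,0],[0,0,0,0,0,0,0]]}}

```text
clock: 3.93
eef_pos: [0.5366, 0.0049, 0.2796]
tool_rot: [0.537, 0.843, -0.0, 0.0]
ft_force: [-0.4, 0.9, -0.6]
grip_width: 0.0001
grasp_force: 0.0
```

```bash
cat > fit.py <<'E'
from h import *
from scipy.optimize import least_squares
o=bot.get_obs(); print(o["clock"],o["eef_pos"])
c=cal("wrist"); im=bot.camera("wrist"); cv2.imwrite("pics/w2.png",im)
hsv=cv2.cvtColor(im,cv2.COLOR_BGR2HSV)
def blob(m):
    n,l,st,ce=cv2.connectedComponentsWithStats(m); i=1+np.argmax(st[1:,4]); return (l==i).astype(np.uint8),st[i],ce[i]
gm,gs,gc=blob(cv2.inRange(hsv,(50,120,80),(75,255,255)))
yel=cv2.inRange(hsv,(22,150,120),(35,255,255)); ym,ys,yc=blob(yel)
pts=cv2.findNonZero(ym); el=cv2.fitEllipse(cv2.convexHull(pts))
red=cv2.inRange(hsv,(0,150,60),(8,255,255))|cv2.inRange(hsv,(172,150,60),(180,255,255))
rm,rs,rc=blob(red&cv2.dilate(cv2.fillConvexPoly(np.zeros_like(red),cv2.convexHull(pts),255),np.ones((15,15))))
print("green",gs,gc,"disc",ys,el,"red",rs,rc)
A=ray("wrist",el[0],.0885,c);B=ray("wrist",gc,.0985,c);C=ray("wrist",rc,.112,c)
d=B-A; print("disc",A,"green",B,"red",C,"dist",np.hypot(*d[:2]),"yaw",np.degrees(np.arctan2(d[1],d[0])-np.arctan2(.120,-.057)))
E
python3 fit.py
```

```text
3.9333 [0.53661975 0.00490126 0.279587  ]Traceback (most recent call last):
  File "fit.py", line 10, in <module>
    pts=cv2.findNonZero(ym); el=cv2.fitEllipse(cv2.convexHull(pts))
                                ~~~~~~~~~~~~~~^^^^^^^^^^^^^^^^^^^^^
cv2.error: OpenCV(4.12.0) /io/opencv/modules/imgproc/src/shapedescr.cpp:361: error: (-201:Incorrect size of input array) There should be at least 5 points to fit the ellipse in function 'fitEllipseNoDirect'
```

View pics/w2.png

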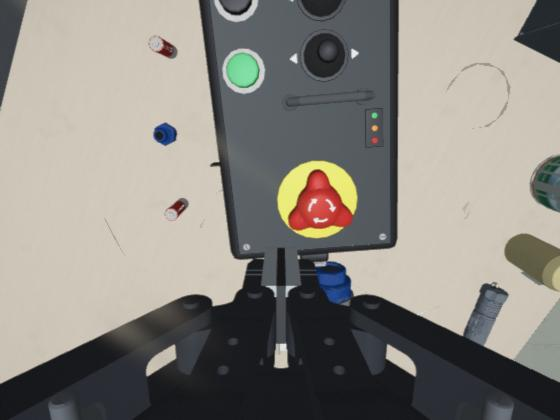

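The green button is now fully visible at (243, 70), the yellow disc is at (317, 199), and the head's left lobe is at (318, 180). I'll loosen the yellow threshold.

```bash
sed -i 's/yel=cv2.inRange.*; ym/print(hsv[199,285]); yel=cv2.inRange(hsv,(24,130,120),(40,255,255)); ym/' fit.py; python3 fit.py
```

```text
3.9833 [0.53667735 0.00455725 0.27951534]
[ 30 122 236]
green [227  53  32  34 187] [242.17647059  68.63101604] disc [293 226  51  12 328] ((317.38330078125, 230.8330078125), (11.337191581726074, 48.28464889526367), 86.37644958496094) red [289 219  62  11 392] [318.43622449 223.17091837]
disc [ 0.58799487 -0.02357983  0.0885    ] green [0.46501648 0.08044498 0.0985    ] red [ 0.57979696 -0.01037852  0.112     ] dist 0.1610740402025266 yaw 24.365111991068158
```

```bash
sed -i 's/(24,130,120),(40/(24,60,120),(40/; s/(50,120,80),(75/(45,70,80),(80/; s/,150,60)/,90,60)/g; s/ym,ys,yc=blob(yel)/yel[:,:260]=0; yel[245:]=0; ym,ys,yc=blob(yel)/' fit.py; python3 fit.py
```

```text
4.0333 [0.53673401 0.00436891 0.27943379]
[ 30 122 235]
green [227  52  32  35 883] [242.400906    69.17780294] disc [ 277  160   81   78 2531] ((317.0901184082031, 198.32791137695312), (77.68811798095703, 81.02238464355469), 71.2240219116211) red [ 289  170   64   59 2154] [319.33333333 204.71448468]
disc [0.57324881 0.00513945 0.0885    ] green [0.4654155  0.07996544 0.0985    ] red [0.57287405 0.00502208 0.112     ] dist 0.1312514862816237 yaw 29.83533611180587
```

Fit: stop axis at about (0.573, 0.005), box yaw 29.8°; the disc and the head agree and the spacing checks. Align and go above the stop button.

Emit:
{"api": "move_arm", "payload": {"deltas": [[0,0,0,0,0,0,-4.8],[0,-9,16,0,0,0,0],[0,-8.5,16,0,0,0,0],[0,0,0,30,0,0,0],[0,0,0,30,0,0,0],[0,0,0,30,0,0,0],[0,0,0,20,0,0,0],[0,0,0,15,0,0,0],[0,0,0,0,0,0,0],[0,0,0,0,0,0,0]]}}

```text
clock: 4.92
eef_pos: [0.5726, 0.0049, 0.1536]
tool_rot: [0.502, 0.865, -0.001, -0.001]
ft_force: [0.7, -0.2, -0.5]
grip_width: 0.0002
grasp_force: 0.0
```

```bash
python3 - <<'E'
from h import *
o=bot.get_obs(); print(o["clock"],o["eef_pos"],o["ft_force"])
ims=[]
for n in ["scene","side"]:
    t=proj(n,[o["eef_pos"]])[0]; im=bot.camera(n); x,y=t.astype(int); print(n,t)
    ims.append(cv2.resize(im[y-40:y+60,x-50:x+50],(400,400),interpolation=cv2.INTER_CUBIC))
cv2.imwrite("pics/near.png",np.hstack(ims))
E
```

```text
4.9167 [0.57256024 0.00485785 0.15360323] [ 0.6786265  -0.19008751 -0.5356228 ]
scene [271.53766979 177.44642276]
side [276.66000232 173.83472538]
```

View pics/near.png

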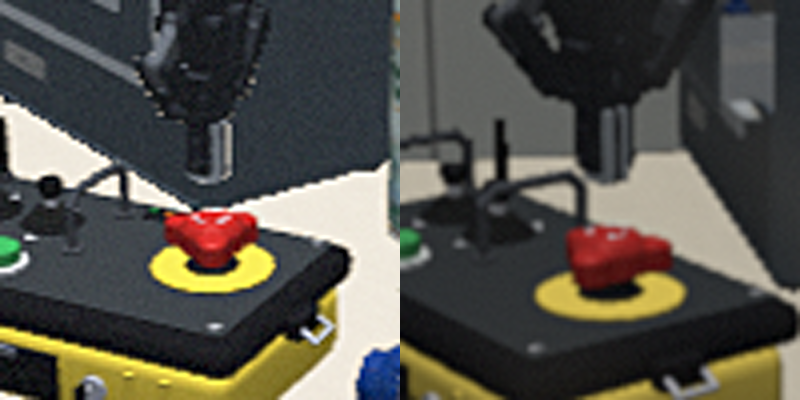

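The closed fingertips are centred above the red head, with about 25 mm of clearance. Press.

Emit:
{"api": "move_arm", "payload": {"deltas": [[0,0,0,10,0,0,0],[0,0,0,10,0,0,0],[0,0,0,3,0,0,0],[0,0,0,2,0,0,0],[0,0,0,2,0,0,0],[0,0,0,0,0,0,0]]}}

```text
clock: 5.52
eef_pos: [0.5725, 0.0054, 0.1277]
tool_rot: [0.502, 0.865, -0.0, -0.0]
ft_force: [-4.2, -0.5, 6.3]
grip_width: 0.0001
grasp_force: 3.0
```

Emit:
{"api": "move_arm", "payload": {"deltas": [[0,0,0,2,0,0,0],[0,0,0,2,0,0,0],[0,0,0,2,0,0,0],[0,0,0,0,0,0,0]]}}

```text
clock: 5.85
eef_pos: [0.5726, 0.0054, 0.1236]
tool_rot: [0.502, 0.865, 0.0, 0.0]
ft_force: [-5.9, -0.7, 12.3]
grip_width: -0.0001
grasp_force: 6.2
```

Emit:
{"api": "move_arm", "payload": {"deltas": [[0,0,0,2,0,0,0],[0,0,0,2,0,0,0],[0,0,0,1,0,0,0],[0,0,0,0,0,0,0]]}}

```text
clock: 6.18
eef_pos: [0.5726, 0.0054, 0.1181]
tool_rot: [0.502, 0.865, 0.0, 0.0]
ft_force: [-4.4, -0.1, 9.6]
grip_width: -0.0001
grasp_force: 5.2
```

Emit:
{"api": "move_arm", "payload": {"deltas": [[0,0,0,1,0,0,0],[0,0,0,0.7,0,0,0],[0,0,0,0,0,0,0]]}}

```text
clock: 6.43
eef_pos: [0.5727, 0.0054, 0.1179]
tool_rot: [0.502, 0.865, 0.0, 0.001]
ft_force: [-8.1, 0.0, 18.9]
grip_width: 0.0003
grasp_force: 8.8
```

Hard stop reached. Lift off and look.

Emit:
{"api": "move_arm", "payload": {"deltas": [[0,0,0,-5,0,0,0],[0,0,0,-15,0,0,0],[0,0,0,-25,0,0,0],[0,0,0,0,0,0,0],[0,0,0,0,0,0,0],[0,0,0,0,0,0,0],[0,0,0,0,0,0,0]]}}

```text
clock: 7.02
eef_pos: [0.5724, 0.0055, 0.1585]
tool_rot: [0.502, 0.865, -0.001, -0.001]
ft_force: [-0.1, 0.6, -0.5]
grip_width: -0.0
grasp_force: 0.0
```

```bash
sed -i 's/w2.png/w3.png/' fit.py; python3 - <<'E'
from h import *
o=bot.get_obs(); print(o["clock"],o["eef_pos"],o["ft_force"])
ims=[]
P=[.573,.005,.112]
for n in ["scene","side"]:
    x,y=proj(n,[P])[0].astype(int); im=bot.camera(n)
    ims.append(cv2.resize(im[y-50:y+50,x-50:x+50],(400,400),interpolation=cv2.INTER_CUBIC))
cv2.imwrite("pics/near2.png",np.hstack(ims))
E
```

```text
7.0167 [0.57238868 0.00545659 0.15845413] [-0.05596189  0.62398391 -0.52187735]
```

View pics/near2.png

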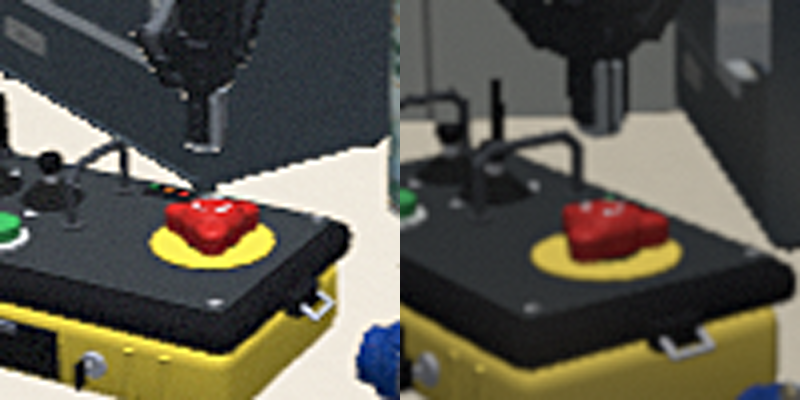

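The head now sits low on the disc, so it's latched in with the finger clear. Move to the -x side of the left lobe and go down.

Emit:
{"api": "move_arm", "payload": {"deltas": [[0,17,-15,0,0,0,0],[0,17,-15,0,0,0,0],[0,0,0,20,0,0,0],[0,0,0,20,0,0,0],[0,0,0,10,0,0,0],[0,0,0,5,0,0,0],[0,0,0,0,0,0,0],[0,0,0,0,0,0,0]]}}

```text
clock: 7.78
eef_pos: [0.5305, 0.02, 0.1046]
tool_rot: [0.502, 0.865, -0.0, -0.0]
ft_force: [0.4, -0.0, 1.2]
grip_width: -0.0001
grasp_force: 0.0
```

Emit:
{"api": "move_arm", "payload": {"deltas": [[0,0,2,1,0,0,0],[0,0,2,0,0,0,0],[0,0,2,0,0,0,0],[0,0,2,0,0,0,0],[0,0,0,0,0,0,0]]}}

```text
clock: 8.2
eef_pos: [0.5379, 0.0243, 0.104]
tool_rot: [0.502, 0.865, 0.0, 0.0]
ft_force: [-0.3, -0.1, 0.0]
grip_width: -0.0003
grasp_force: 0.0
```

Emit:
{"api": "move_arm", "payload": {"deltas": [[0,0,2,0,0,0,0],[0,0,2,0,0,0,0],[0,0,2,0,0,0,0],[0,0,0,0,0,0,0]]}}

```text
clock: 8.53
eef_pos: [0.5425, 0.0272, 0.1035]
tool_rot: [0.502, 0.865, 0.0, -0.0]
ft_force: [0.9, 0.1, -0.5]
grip_width: -0.0002
grasp_force: 0.0
```

Emit:
{"api": "move_arm", "payload": {"deltas": [[0,0,2,0,0,0,0],[0,0,2,0,0,0,0],[0,0,2,0,0,0,0],[0,0,0,0,0,0,0]]}}

```text
clock: 8.87
eef_pos: [0.5476, 0.0303, 0.1034]
tool_rot: [0.502, 0.865, 0.0, -0.0]
ft_force: [-1.2, 0.4, -0.1]
grip_width: 0.0002
grasp_force: 0.6
```

Emit:
{"api": "move_arm", "payload": {"deltas": [[0,0,2,0,0,0,0],[0,0,2,0,0,0,0],[0,0,0,0,0,0,0]]}}

```text
clock: 9.12
eef_pos: [0.5513, 0.0323, 0.1036]
tool_rot: [0.502, 0.865, 0.0, -0.0]
ft_force: [-1.7, 0.4, 0.5]
grip_width: -0.0001
grasp_force: 0.8
```

Emit:
{"api": "move_arm", "payload": {"deltas": [[0,0,2,0,0,0,0],[0,0,2,0,0,0,0],[0,0,0,0,0,0,0]]}}

```text
clock: 9.37
eef_pos: [0.5547, 0.0343, 0.1036]
tool_rot: [0.502, 0.865, 0.0, -0.0]
ft_force: [-2.2, 2.1, 2.4]
grip_width: -0.0003
grasp_force: 1.5
```

```bash
python3 - <<'E'
from h import *
c=cal("wrist"); im=bot.camera("wrist"); x,y=proj("wrist",[.573,.005,.11],c)[0].astype(int); print(x,y)
s=bot.camera("side"); u,v=proj("side",[.573,.005,.11])[0].astype(int)
f=lambda a,x,y,r:cv2.resize(a[max(0,y-r):y+r,max(0,x-r):x+r],(400,400),interpolation=cv2.INTER_CUBIC)
cv2.imwrite("pics/tw.png",np.hstack([f(im,x,min(y,330),90),f(s,u,v,45)]))
E
```

```text
286 357
```

View pics/tw.png

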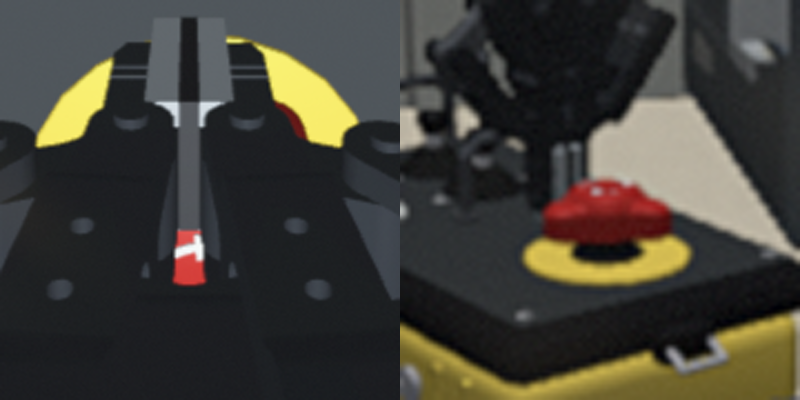

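The side crop shows the head raised, with the dark stem visible under it and turned: it has sprung out. Retreat back along the push, then up.

Emit:
{"api": "move_arm", "payload": {"deltas": [[0,0,-4,0,0,0,0],[0,0,-6,0,0,0,0],[0,0,-8,0,0,0,0],[0,0,-8,0,0,0,0],[0,0,0,0,0,0,0],[0,0,0,-20,0,0,0],[0,0,0,-35,0,0,0],[0,0,0,0,0,0,0],[0,0,0,0,0,0,0]]}}

```text
clock: 10.22
eef_pos: [0.5347, 0.0207, 0.1614]
tool_rot: [0.502, 0.865, 0.002, 0.003]
ft_force: [0.1, -0.1, 0.1]
grip_width: 0.0002
grasp_force: 0.0
```

```bash
python3 - <<'E'
from h import *
o=bot.get_obs(); print(o["clock"],o["eef_pos"],o["ft_force"])
ims=[]
for n in ["scene","side"]:
    x,y=proj(n,[.54,.03,.112])[0].astype(int); im=bot.camera(n)
    ims.append(cv2.resize(im[y-50:y+50,x-50:x+50],(400,400),interpolation=cv2.INTER_CUBIC))
    hsv=cv2.cvtColor(im,cv2.COLOR_BGR2HSV); g=cv2.inRange(hsv,(50,120,80),(75,255,255))
    _,_,st,ce=cv2.connectedComponentsWithStats(g); print(n,[ (c.round(1),s[4]) for c,s in zip(ce[1:],st[1:]) if s[4]>15])
cv2.imwrite("pics/near3.png",np.hstack(ims))
E
```

```text
10.2167 [0.53468113 0.02074585 0.16137729] [ 0.09539811 -0.08259426  0.12442484]
scene [(array([220.1, 199.1]), np.int32(66))]
side [(array([224.6, 192.1]), np.int32(47))]
```

View pics/near3.png

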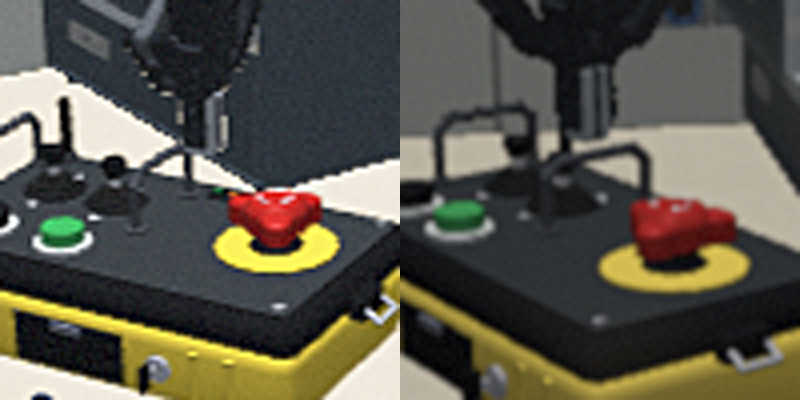

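The head is out with its lobe back at rest, and the green button hasn't moved. Next, the green button at (0.4645, 0.080).

Emit:
{"api": "move_arm", "payload": {"deltas": [[0,28.8,-10.5,0,0,0,0],[0,28.8,-10.5,0,0,0,0],[0,28.8,-10.5,0,0,0,0],[0,0,0,20,0,0,0],[0,0,0,16,0,0,0],[0,0,0,8,0,0,0],[0,0,0,0,0,0,0],[0,0,0,0,0,0,0]]}}

```text
clock: 10.98
eef_pos: [0.4613, 0.0802, 0.1138]
tool_rot: [0.502, 0.865, -0.001, -0.001]
ft_force: [-0.6, 0.9, -0.8]
grip_width: 0.0001
grasp_force: 0.0
```

```bash
python3 - <<'E'
from h import *
o=bot.get_obs(); print(o["clock"],o["eef_pos"],o["ft_force"])
ims=[]
for n in ["scene","side"]:
    x,y=proj(n,[.465,.08,.112])[0].astype(int); im=bot.camera(n)
    ims.append(cv2.resize(im[y-50:y+50,x-50:x+50],(400,400),interpolation=cv2.INTER_CUBIC))
cv2.imwrite("pics/g.png",np.hstack(ims))
E
```

```text
10.9833 [0.46128707 0.08020194 0.11383651] [-0.6463927   0.89429816 -0.77725771]
```

View pics/g.png

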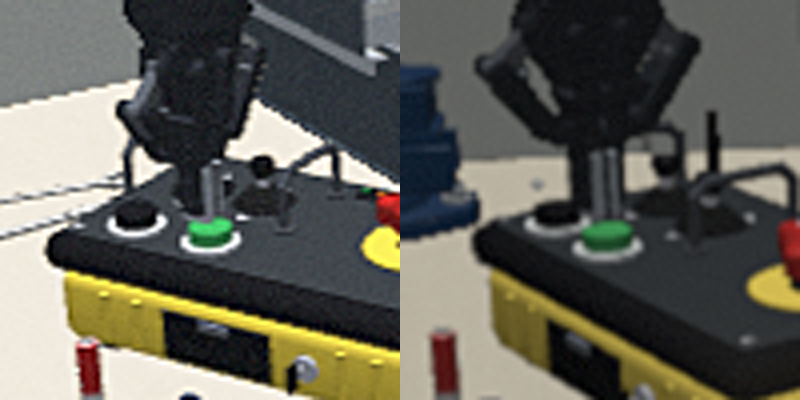

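The fingertips are a few mm above the green button and clear of the hoop and joystick. Press.

Emit:
{"api": "move_arm", "payload": {"deltas": [[0,-1.5,2.5,0,0,0,0],[0,0,0,3,0,0,0],[0,0,0,2,0,0,0],[0,0,0,2,0,0,0],[0,0,0,2,0,0,0],[0,0,0,0,0,0,0]]}}

```text
clock: 11.58
eef_pos: [0.465, 0.0804, 0.1057]
tool_rot: [0.502, 0.865, 0.0, 0.0]
ft_force: [0.3, -0.7, 4.1]
grip_width: 0.0001
grasp_force: 1.9
```

Emit:
{"api": "move_arm", "payload": {"deltas": [[0,0,0,1,0,0,0],[0,0,0,1,0,0,0],[0,0,0,0,0,0,0],[0,0,0,0,0,0,0]]}}

```text
clock: 11.92
eef_pos: [0.465, 0.0804, 0.104]
tool_rot: [0.502, 0.865, 0.0, 0.0]
ft_force: [-0.4, -0.9, 4.5]
grip_width: 0.0001
grasp_force: 2.6
```

Emit:
{"api": "move_arm", "payload": {"deltas": [[0,0,0,1,0,0,0],[0,0,0,1,0,0,0],[0,0,0,0,0,0,0],[0,0,0,0,0,0,0]]}}

```text
clock: 12.25
eef_pos: [0.465, 0.0804, 0.1034]
tool_rot: [0.502, 0.865, 0.0, 0.001]
ft_force: [-3.8, -1.4, 15.3]
grip_width: 0.0001
grasp_force: 7.6
```

The green button is at its hard stop (tip at 95.4 mm, 15 N). Straight up.

Emit:
{"api": "move_arm", "payload": {"deltas": [[0,0,0,-5,0,0,0],[0,0,0,-20,0,0,0],[0,0,0,-35,0,0,0],[0,0,0,-40,0,0,0],[0,0,0,-40,0,0,0],[0,0,0,0,0,0,0],[0,0,0,0,0,0,0],[0,0,0,0,0,0,0],[0,0,0,0,0,0,0]]}}

```text
clock: 13.0
eef_pos: [0.4635, 0.0803, 0.2398]
tool_rot: [0.502, 0.865, -0.001, -0.001]
ft_force: [-0.9, -1.2, 0.1]
grip_width: -0.0003
grasp_force: 0.0
```

```bash
python3 - <<'E'
from h import *
o=bot.get_obs(); print(o["clock"],o["eef_pos"],o["ft_force"])
for n in ["scene","side"]:
    im=bot.camera(n); hsv=cv2.cvtColor(im,cv2.COLOR_BGR2HSV); g=cv2.inRange(hsv,(50,120,80),(75,255,255))
    _,_,st,ce=cv2.connectedComponentsWithStats(g); print(n,[ (c.round(1),s[4]) for c,s in zip(ce[1:],st[1:]) if s[4]>15])
    for d in bot.outline_of("stop_top",n)[:1]: print(d["rect"])
print(bot.job_done())
E
```

```text
13.0 [0.46352098 0.08029748 0.23981372] [-0.88058278 -1.23716449  0.11293463]
scene [(array([220.2, 199.2]), np.int32(68))]
[259.9, 189.0, 23.5, 13.6]
side [(array([224.6, 192.1]), np.int32(47))]
[266.6, 189.1, 31.0, 18.8]
the job is handed in; nothing more can be done
None
```

I pressed the red stop until it latched, twisted it out with a fingertip push, and pressed the green start fully in and released it; I handed the job in at about 13 s with the red button out in the last pictures, but got no verdict back.

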